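Clear the fish-cake catch tray and sort out the broken ones

TASK

Push the stop lever fully over, away from you, to stop the line, then clear the catch tray: drop every cake that has lost its tail into the steel reject bin, and lay every whole fish cake flat on the wooden serving tray, spread in one layer with clear gaps so that none touches another. When all are sorted pull the lever fully back to its first side so the line runs again; touch the cakes only while the line is stopped, and leave the other things on the counter where they are.

Things in the scene. Friction and masses are not known exactly. Their poses are not given: they have to be found in the camera images.
- whole1: whole fish-shaped cake 1, golden brown, 65 mm long, 38 mm wide, 22 mm thick, with a forked tail; origin at mid-length on its underside, x to the nose, z up through the thickness; the blunt oval body reaches from x = -20 to +32 mm (parallel sides 38 mm apart near x = +6 mm), the tail from -20 to -33 mm. May be absent
- whole2: whole fish-shaped cake 2, golden brown, 65 mm long, 38 mm wide, 22 mm thick, with a forked tail; origin at mid-length on its underside, x to the nose, z up through the thickness; the blunt oval body reaches from x = -20 to +32 mm (parallel sides 38 mm apart near x = +6 mm), the tail from -20 to -33 mm. May be absent
- whole3: whole fish-shaped cake 3, golden brown, 65 mm long, 38 mm wide, 22 mm thick, with a forked tail; origin at mid-length on its underside, x to the nose, z up through the thickness; the blunt oval body reaches from x = -20 to +32 mm (parallel sides 38 mm apart near x = +6 mm), the tail from -20 to -33 mm. May be absent
- whole4: whole fish-shaped cake 4, golden brown, 65 mm long, 38 mm wide, 22 mm thick, with a forked tail; origin at mid-length on its underside, x to the nose, z up through the thickness; the blunt oval body reaches from x = -20 to +32 mm (parallel sides 38 mm apart near x = +6 mm), the tail from -20 to -33 mm. May be absent
- whole5: whole fish-shaped cake 5, golden brown, 65 mm long, 38 mm wide, 22 mm thick, with a forked tail; origin at mid-length on its underside, x to the nose, z up through the thickness; the blunt oval body reaches from x = -20 to +32 mm (parallel sides 38 mm apart near x = +6 mm), the tail from -20 to -33 mm. May be absent
- whole6: whole fish-shaped cake 6, golden brown, 65 mm long, 38 mm wide, 22 mm thick, with a forked tail; origin at mid-length on its underside, x to the nose, z up through the thickness; the blunt oval body reaches from x = -20 to +32 mm (parallel sides 38 mm apart near x = +6 mm), the tail from -20 to -33 mm. May be absent
- broken1: broken cake 1: same dough and body, but the tail has broken off, leaving a blunt oval 52 mm long, 38 mm wide, 22 mm thick; origin at the middle of its underside, x to the nose, z up through the thickness. May be absent
- broken2: broken cake 2: same dough and body, but the tail has broken off, leaving a blunt oval 52 mm long, 38 mm wide, 22 mm thick; origin at the middle of its underside, x to the nose, z up through the thickness. May be absent
- broken3: broken cake 3: same dough and body, but the tail has broken off, leaving a blunt oval 52 mm long, 38 mm wide, 22 mm thick; origin at the middle of its underside, x to the nose, z up through the thickness. May be absent
- tray_in (a point): middle of the inner floor of the steel catch tray (fixed): outside 230 mm along its x by 260 mm along its y, rim 14 mm above the table, walls 4 mm, floor 4 mm above the table; a steel chute 170 mm wide rises behind its far (+x) rim from 22 to 80 mm height, starting 129 mm from the middle. The cakes start here
- board_in (a point): middle of the inner floor of the wooden serving tray (fixed): same size as the catch tray, outside 230 mm (x) by 260 mm (y), rim 14 mm above the table, walls 4 mm, floor 4 mm above the table, no chute
- bin_in (a point): middle of the inner floor of the dark steel reject bin (fixed): 110 x 110 mm outside, 60 mm tall, walls and floor 3 mm, open top
- lever (a joint): angle of the black stop lever on its grey block: 0 = leaning to its -x side (line running), 1.0 rad = leaning to its +x side (line stopped); it stays where it is left
- lever_tip (a point): middle of the 26 mm ball at the tip of the stop lever, 80 mm from its pivot, which is 22 mm above the table on a block 70 mm (x) by 50 mm (y) by 25 mm; the lever leans 0.5 rad either side of upright, so the ball moves 77 mm along the block's x (roughly away from the robot) to stop, at 92 to 102 mm height; the point's y is the hinge axis, its x is the block's x turned down by the joint angle
- cups: clear cup, 68 mm wide, 85 mm tall; leave alone
- oilbrush: brush lying on the table; leave alone
- tongs: serving tongs, 200 mm long, lying on the table; leave alone
- syrup: bottle, 140 mm tall; leave alone
- jam: jar, 80 mm tall; leave alone
- sticks: white pot of wooden sticks, 60 mm wide, 160 mm tall with the sticks; leave alone

How it is judged:
By the outcome, as a careful person would: the job done as asked, in the order asked, and still so for the second after the job is handed in, with the robot touching nothing.
Of whole1, whole2, whole3, whole4, whole5, whole6 only 4 to 6 are there at a start; the rules pass over those that are not, and their reading is None.
Of broken1, broken2, broken3 only 2 to 3 are there at a start; the rules pass over those that are not, and their reading is None.
At some moment in a run one of whole1, whole2, whole3, whole4, whole5, whole6, broken1, broken2, broken3 may be knocked a few centimetres aside while the robot is not near it.
It also fails if it takes over 210 s, if anything falls off the work surface, if the arm or the gripper's body presses on something with over 40 N, if the wrist force passes 120 N, or if a joint passes its speed limit or range.

ROBOT

A 6-joint arm with a two-finger parallel gripper is mounted at the origin on the work surface. World frame = base frame: x ahead of the robot, y to its left, z up, the work surface at z = 0. Lengths are in m, angles in rad, forces in N, time in s.
With the tool pointing down it reaches from about 0.275 to 0.85 m from the base axis. Payload 5.2 kg.
Tool frame: the origin (TCP) lies between the finger pads; the fingertips stand 17 mm ahead of it and the grasp point (between the pads) lies 2 mm behind it; z points along the fingers, y is the line along which they close (so a half turn about z gives the same grasp; the last joint's range is limited). The gripper opens to 85 mm and grips with 20 to 120 N. Pads are 22 mm wide; open, the fingers measure 114 mm over their backs; the gripper's body (76 mm by 85 mm) begins 54 mm behind the grasp point. The pads swing forward as they close: fully open they stand 13 mm farther back than shut.
Start: joints at [-1.382, 0.259, 1.535, -0, 1.348, -0.203], TCP at [0.21, -0.508, 0.213] pointing down, gripper open.
Joint ranges: [-3.14, 3.14], [-0.91, 2.08], [0.19, 2.58], [-1.22, 4.36], [0.22, 2.71], [-3.12, 3.12]. Speed limits (rad/s): [2.57, 2.57, 3.14, 3.14, 3.14, 3.14].

INTERFACE

Orientations are given as a unit quaternion [w, x, y, z].
In Python, from plant import observe, capture, calibration, job_done gives the robot as it stands. The module is installed in compiled form; this text tells all that it offers.
- The arm moves only by the tool arm_command, never from a script. Its argument "commands" is a list that holds one entry, the list of rows, each a list of 5 numbers: the shift along the tool's x, y, z in mm, then the turn about the tool's z in degrees, then the opening, from 0 (shut) to 1 (fully open). A call has exactly 10 rows; each row shifts and turns the commanded pose from where the row before left it, along the tool's axes as they then stand; what a row does not reach is not made up. A row lasts 1/12 s, in which the tool goes at most 41.7 mm and 7.16 degrees, less where a joint would pass 70% of its speed; a pose out of reach is approached as far as the arm can. A call with a gripper value outside its range is refused whole. The fingers move at their own pace and stop on an object; the grip force is fixed at half the most. Time passes only in rows, so rows that do not move let the fingers close, or fill a call up. It gives the time, the measured TCP pose, the force, the opening and the grip force at its end, in the units of the state.
- observe(): the state, without advancing time (a new reading comes with each control period).
- capture(name): name is "scene" or "top" or "wrist"; returns the picture (384x512x3 uint8, red, green, blue); there is no depth.
- calibration(name): a dict with "fx", "fy", "cx", "cy" (pixels), "k1" (the pictures are not rectified: a ray, as slopes to the right and down, at radius r is drawn at 1 + k1 r^2 times it, then the intrinsics apply), "view" (4x4, takes a point from world to camera coordinates). Camera axes: x right, y down, z forward; pixel columns grow to the right and rows downward; lengths in m; the calibration is good to about 2 mm. A picture is of the moment at which its call begins: read the wrist's pose just before it. calibration takes no time and is no camera call; for the wrist camera it gives the pose at the moment of the call.
- job_done(): hands the job in; it is judged then, once.
The state is a dict: "time_s": time; "joint_pos": joint angles; "qvel": joint speeds; "effort": joint torques, N m; "tcp_pos": TCP position; "orientation": TCP orientation; "ft_force": force on the tool from outside, world axes, zero at the start; "wrist_torque": the same for the moment, N m; "opening": opening from 0.0 (shut) to 1.0 (fully open); "finger_force": force on a finger pad.
Only numpy, scipy, OpenCV 4.12 (cv2) and the standard library are available. Lean on these libraries where they do the work, as an engineer would, in place of code of your own. Each camera call takes 0.05 s, during which the arm holds its last target. There are 200 camera calls.

## Working session

There is one attempt and no reset: what is moved stays moved. The work goes in short steps, Python scripts to look and compute and a tool call to move; the robot and the scene stay as the last step left them, time stands still between calls to the robot, and variables do not carry over. Pictures are saved under pics/ and viewed, at most 14 in all, crops included, and the job is handed in when it is done.

Besides the shell and the picture viewer there is one more tool, called in YAML: its name, and indented under it one key for each argument. arm_command: Moves the arm, as the interface text tells. Its arguments: {"type":"object","properties":{"commands":{"type":"array","items":{"type":"array","items":{"type":"array","items":{"type":"number"}}}}},"required":["commands"]}

```bash
mkdir -p pics
python3 - <<'E'
from plant import *
import cv2,numpy as np
np.set_printoptions(suppress=True,precision=4)
for n in("scene","top"):
    cv2.imwrite(f"pics/{n}0.png",capture(n)[...,::-1]); c=calibration(n); print(n,c)
print(calibration("wrist")); print(observe())
E
```

```text
scene {'fx': 416.0811662696442, 'fy': 416.0811662696442, 'cx': 253.59619322531782, 'cy': 190.91182216082257, 'k1': 0.03442683491036453, 'view': array([[ 0.5046,  0.8633,  0.0001, -0.2672],
       [ 0.5365, -0.3135, -0.7835, -0.2173],
       [-0.6764,  0.3954, -0.6214,  1.6087],
       [ 0.    ,  0.    ,  0.    ,  1.    ]])}
top {'fx': 389.8059913817182, 'fy': 389.8059913817182, 'cx': 261.9717380998647, 'cy': 186.19558690841825, 'k1': -0.070086079642636, 'view': array([[ 0.0029, -1.    ,  0.0019,  0.0214],
       [-0.9962, -0.003 , -0.087 ,  0.5437],
       [ 0.0871, -0.0016, -0.9962,  1.1529],
       [ 0.    ,  0.    ,  0.    ,  1.    ]])}
{'fx': 273.0885771895948, 'fy': 273.0885771895948, 'cx': 257.02391900600037, 'cy': 192.46831918690452, 'k1': -0.018995036979770275, 'view': array([[ 0.3825, -0.924 , -0.0027, -0.5478],
       [-0.8891, -0.3688,  0.2711, -0.0355],
       [-0.2515, -0.1013, -0.9626,  0.3793],
       [ 0.    ,  0.    ,  0.    ,  1.    ]])}
{'time_s': 0.1, 'joint_pos': array([-1.3818,  0.2593,  1.536 ,  0.    ,  1.348 , -0.2028]), 'qvel': array([ 0.0014,  0.0008, -0.0011, -0.0006, -0.0009,  0.0008]), 'effort': array([  0.0024, -44.6969, -29.1246,  -0.0003,   0.0063,   0.    ]), 'tcp_pos': array([ 0.2099, -0.5078,  0.2117]), 'orientation': array([-0.0009,  0.9809,  0.1946,  0.    ]), 'ft_force': array([ 0.7102, -0.1647, -0.0926]), 'wrist_torque': array([-0.0219,  0.0264,  0.0014]), 'finger_force': 0.0, 'opening': 1.0019660127918923}
```

View pics/top0.png

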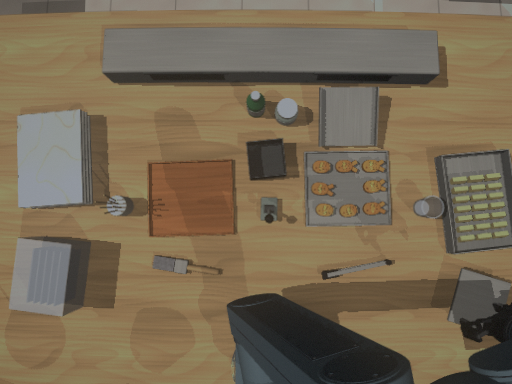

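View pics/scene0.png

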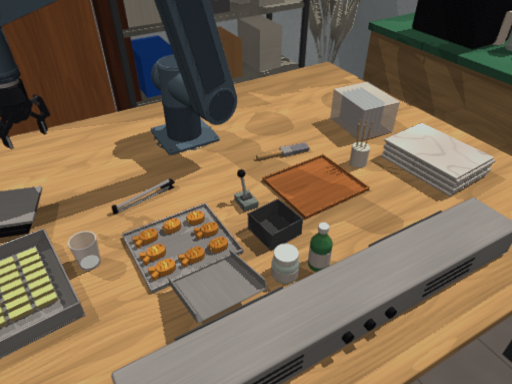

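The top view shows the catch tray around (348,190) with 8 cakes, the board around (191,198), the bin at (266,160), and the lever ball near (269,217). The scene view agrees. Next I'll measure.

```bash
cat > h.py <<'E'
from plant import *
import cv2,numpy as np
np.set_printoptions(suppress=True,precision=4)
def ray(c,px):
    k=np.array([[c['fx'],0,c['cx']],[0,c['fy'],c['cy']],[0,0,1.]])
    u=cv2.undistortPoints(np.float64(px).reshape(-1,1,2),k,np.array([c['k1'],0,0,0,0.]))[:,0]
    R=c['view'][:3,:3]; o=-R.T@c['view'][:3,3]
    return o,np.c_[u,np.ones(len(u))]@R
def p2w(c,px,z):
    o,d=ray(c,px); return o+d*((z-o[2])/d[:,2])[:,None]
def w2p(c,P):
    P=np.float64(P).reshape(-1,3)@c['view'][:3,:3].T+c['view'][:3,3]
    s=P[:,:2]/P[:,2:]; s=s*(1+c['k1']*(s**2).sum(1))[:,None]
    return s*[c['fx'],c['fy']]+[c['cx'],c['cy']]
def crop(im,x0,y0,x1,y1,s,name):
    cv2.imwrite(f"pics/{name}.png",cv2.resize(im[y0:y1,x0:x1,::-1],None,fx=s,fy=s,interpolation=cv2.INTER_CUBIC))
def rect(c,im,x0,x1,y0,y1,z,ppm=2000):
    """rectified plan view at height z: rows = -x, cols = -y"""
    X,Y=np.meshgrid(np.arange(x1,x0,-1/ppm),np.arange(y1,y0,-1/ppm),indexing='ij')
    p=w2p(c,np.stack([X,Y,X*0+z],-1)).reshape(X.shape+(2,)).astype(np.float32)
    return cv2.remap(im,p[...,0],p[...,1],cv2.INTER_CUBIC)
E
python3 - <<'E'
from h import *
im=cv2.imread("pics/top0.png")[...,::-1]; c=calibration("top")
for n,q,z in[("tray",[(306,152),(389,152),(392,225),(304,225)],.014),("board",[(149,162),(233,160),(234,235),(149,236)],.014),("bin",[(247,142),(283,139),(286,177),(250,180)],.06),("ball",[(269,218)],.092)]:
    P=p2w(c,q,z); print(n,P[:,:2].round(3).tolist(),P.mean(0))
a=crop(im,235,135,400,235,4.8,"c0")
sc=cv2.imread("pics/scene0.png")[...,::-1]; crop(sc,110,160,310,310,4,"c1")
E
```

```text
tray [[0.65, -0.112], [0.652, -0.37], [0.427, -0.373], [0.427, -0.104]] [ 0.5391 -0.2399  0.014 ]
board [[0.618, 0.371], [0.625, 0.112], [0.397, 0.107], [0.392, 0.365]] [0.5078 0.2386 0.014 ]
bin [[0.671, 0.068], [0.681, -0.039], [0.568, -0.047], [0.559, 0.058]] [0.6196 0.0099 0.06  ]
ball [[0.448, 0.003]] [0.4475 0.003  0.092 ]
```

View pics/c0.png

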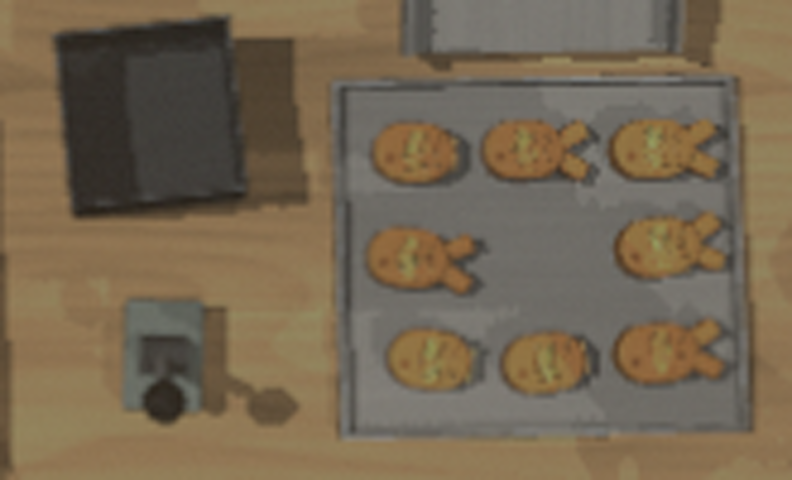

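View pics/c1.png

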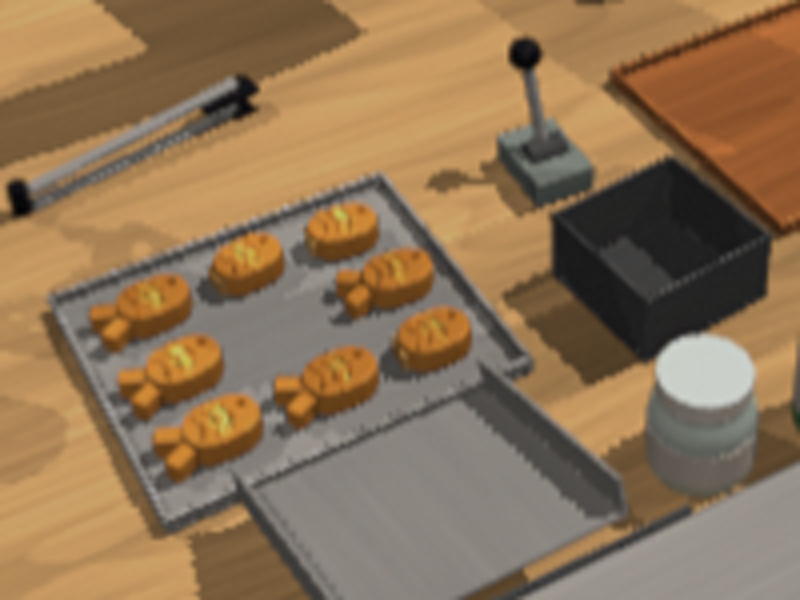

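Crop c0 shows five cakes with forked tails (whole) and three without (broken). The broken ones are at c0 (415,152), (430,358) and (545,362). The scene crop confirms this. All noses point towards +y, and the lever leans towards -x. Next I'll get the cake poses.

```bash
cat >> h.py <<'E'
def cakes(im,c,x0=.43,x1=.65,y0=-.368,y1=-.108,z=.015):
    r=rect(c,im,x0,x1,y0,y1,z); hsv=cv2.cvtColor(r,cv2.COLOR_RGB2HSV)
    m=cv2.inRange(hsv,(3,110,70),(28,255,255)); m=cv2.morphologyEx(m,cv2.MORPH_CLOSE,np.ones((9,9)))
    cs,_=cv2.findContours(m,cv2.RETR_EXTERNAL,cv2.CHAIN_APPROX_NONE); out=[]
    for k in cs:
        if cv2.contourArea(k)<2500: continue
        (u,v),(w,h),a=cv2.minAreaRect(k)
        if w<h: w,h,a=h,w,a+90
        a=(a+90)%180-90   # image angle of long axis (cw from +cols=-y)
        th=90-a if False else -a # deviation of long axis from world y, ccw positive
        b=cv2.boxPoints(cv2.minAreaRect(k)); 
        xs=x1-v/2000; ys=y1-u/2000
        out.append((round(xs,4),round(ys,4),round(w/2,1),round(h/2,1),round(th,1),round(cv2.contourArea(k)/4)))
    return sorted(out,key=lambda t:(-t[0],-t[1])),r,m
E
python3 - <<'E'
from h import *
im=cv2.imread("pics/top0.png")[...,::-1]; c=calibration("top")
o,r,m=cakes(im,c)
for t in o: print(t)
print(p2w(c,[(269.5,209)],.025), w2p(c,[[.4475,.003,.092]]))
s=calibration("scene"); print(p2w(s,[(110+525/4,160+52/4)],.092))
E
```

```text
(0.6093, -0.3173, 69.8, 37.1, 1.5, 2061)
(0.6081, -0.2349, 66.9, 37.0, 0.7, 1987)
(0.6057, -0.1574, 52.1, 37.4, 2.0, 1601)
(0.5466, -0.3194, 69.1, 37.3, 6.6, 2024)
(0.5378, -0.1601, 66.6, 37.1, -5.7, 1977)
(0.479, -0.3171, 68.5, 37.1, 4.8, 2028)
(0.4745, -0.1658, 51.5, 36.0, -0.0, 1532)
(0.472, -0.2384, 52.9, 36.8, 5.7, 1568)
[[0.4749 0.0002 0.025 ]] [[268.9928 218.0095]]
[[0.443  0.0074 0.092 ]]
```

arm_command:
  commands:
    - [[15,-35,0,-7,1],[15,-35,0,-7,1],[15,-35,0,-7,1],[15,-35,0,-7,1],[15,-35,0,-7,1],[15,-35,0,-7,1],[15,-35,0,-7,0.5],[10,-30,0,-7,0.5],[0,0,0,0,0.5],[0,0,0,0,0.5]]

```text
time_s: 0.93
tcp_pos: [0.1007, -0.2519, 0.2129]
orientation: [0.001, 0.786, 0.619, -0.0]
ft_force: [0.7, -0.9, -0.3]
opening: 0.5
finger_force: 0.0
```

arm_command:
  commands:
    - [[0,20,0,-6.8,0.5],[0,20,0,-6.7,0.5],[28,28,0,0,0.5],[28,28,0,0,0.5],[28,28,0,0,0.5],[28,28,0,0,0.5],[28,28,0,0,0.5],[28,28,0,0,0.5],[28,28,0,0,0.5],[28,28,0,0,0.5]]

```text
time_s: 1.77
tcp_pos: [0.3662, -0.0319, 0.2126]
orientation: [0.0, 0.706, 0.708, 0.0]
ft_force: [0.2, -1.6, 0.3]
opening: 0.499
finger_force: 0.0
```

Run:
```python
from h import *
print(observe()['tcp_pos'],observe()['orientation'],observe()['joint_pos'])
c=calibration("wrist"); im=capture("wrist"); print(c['view'].tolist())
np.save("w1.npy",im); cv2.imwrite("pics/w1.png",im[...,::-1])
```

```text
[ 0.3662 -0.0319  0.2126] [0.0002 0.7062 0.708  0.0002] [-0.3932 -0.0852  1.9181  0.0002  1.3081 -0.3958]
[[0.9999945390612782, 0.003177953844512099, 0.0009068941415322461, -0.36603646058925554], [0.002813469339257578, -0.9626068949891071, 0.2708875229864005, -0.06573888292987556], [0.0017338505987691806, -0.27088349216737573, -0.9626105793275432, 0.36983394455755103], [0.0, 0.0, 0.0, 1.0]]
```

View pics/w1.png

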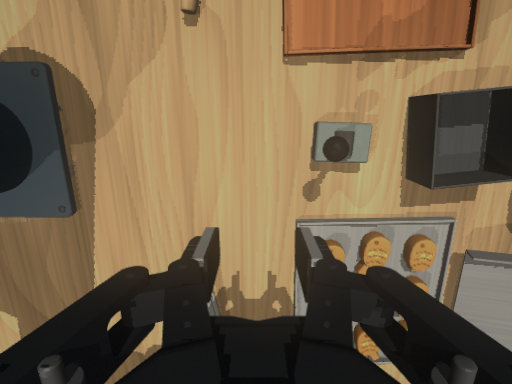

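The wrist view shows the lever ball at (337,148), the block centre near (343,142), and the fingertips at columns 207 and 307.

Run:
```python
from h import *
c={**calibration("wrist")}
print(p2w(c,[(337,148)],.092),p2w(c,[(315,160.5),(368,164),(371,125),(316,122)],.025), observe()['tcp_pos'])
# triangulate with top
A=[];b=[]
for cc,p in((c,(337,148)),(calibration("top"),(269.5,218.2)),(calibration("scene"),(241.2,173))):
    o,d=ray(cc,[p]); d=d[0]/np.linalg.norm(d[0]); M=np.eye(3)-np.outer(d,d); A.append(M); b.append(M@o)
print(np.linalg.lstsq(np.vstack(A),np.hstack(b),rcond=None)[0])
```

```text
[[0.4529 0.0126 0.092 ]] [[ 0.4457 -0.0108  0.025 ]
 [ 0.5151 -0.0148  0.025 ]
 [ 0.5132  0.0344  0.025 ]
 [ 0.4439  0.0373  0.025 ]] [ 0.3705 -0.0266  0.2128]
[0.4488 0.0064 0.0964]
```

arm_command:
  commands:
    - [[10,26,10,0,0.5],[10,25,20,0,0.5],[11,25,20,0,0.5],[0,0,20,0,0.5],[0,0,0,0,0.5],[0,0,0,0,0.5],[0,0,15,0,0.5],[0,0,15,0,0.5],[0,0,15,0,0.5],[0,0,0,0,0.5]]

```text
time_s: 2.65
tcp_pos: [0.4387, -0.0033, 0.0969]
orientation: [-0.001, 0.707, 0.708, -0.001]
ft_force: [-0.0, -0.2, -0.0]
opening: 0.502
finger_force: 0.0
```

arm_command:
  commands:
    - [[8,8,0,0,0.5],[0,0,0,0,0.5],[-0.5,10,0,0,0.5],[-0.5,12,0,0,0.5],[-0.5,12,0,0,0.5],[-0.5,12,0,0,0.5],[-0.5,12,0,0,0.5],[-0.5,12,0,0,0.5],[-0.5,10,0,0,0.5],[0,0,0,0,0.5]]

```text
time_s: 3.48
tcp_pos: [0.5309, 0.001, 0.0987]
orientation: [0.001, 0.706, 0.708, 0.001]
ft_force: [0.5, -0.2, 0.8]
opening: 0.498
finger_force: 0.0
```

arm_command:
  commands:
    - [[0,2,0,0,0.5],[0,1,0,0,0.5],[0,1,0,0,0.5],[0,1,0,0,0.5],[0,0,0,0,0.5],[0,0,0,0,0.5],[0,0,0,0,0.5],[0,0,0,0,0.5],[0,0,0,0,0.5],[0,0,0,0,0.5]]

```text
time_s: 4.32
tcp_pos: [0.5328, 0.0015, 0.0978]
orientation: [-0.0, 0.706, 0.708, -0.0]
ft_force: [-0.2, -0.5, 0.2]
opening: 0.504
finger_force: 0.0
```

Run:
```python
from h import *
im=capture("scene"); t=capture("top")
a=cv2.resize(im[140:230,200:300],(600,540),interpolation=2)
cv2.imwrite("pics/l1.png",a[...,::-1]); print(observe()['tcp_pos'],observe()['ft_force'])
```

```text
[0.5329 0.0015 0.0978] [-0.6557 -0.8677 -0.0822]
```

View pics/l1.png

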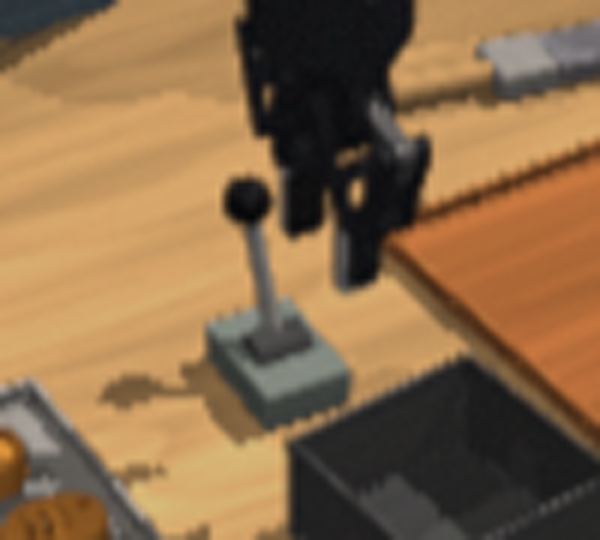

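The scene crop shows the lever still leaning towards the robot, with the ball at scene pixel (241,173). The fingers are beside it with tips near (258,187), so they missed the ball. I'll check this against the projection.

Run:
```python
from h import *
o=observe(); c=calibration("scene")
R=lambda *p:np.array(p)
t=o['tcp_pos']
for x in(-.025,.025): print(w2p(c,t+[x,0,-.012]))
print(w2p(c,[[.448,.006,.093],[.437,.006,.092]]), w2p(calibration("top"),t+[0,0,-.012]))
for z in(.08,.092,.1): print(z,p2w(c,[(240.8,173.3)],z),p2w(calibration("top"),[(269.5,218.2)],z))
im=capture("top"); crop(im,215,130,335,250,5,"l2")
```

```text
[[250.2905 186.6339]]
[[259.1029 195.9813]]
[[241.6403 173.7221]
 [239.8811 172.1394]] [[269.5326 188.0624]]
0.08 [[0.429  0.0133 0.08  ]] [[0.447  0.0013 0.08  ]]
0.092 [[0.4436 0.0055 0.092 ]] [[0.447  0.0016 0.092 ]]
0.1 [[0.4533 0.0003 0.1   ]] [[0.4469 0.0017 0.1   ]]
```

View pics/l2.png

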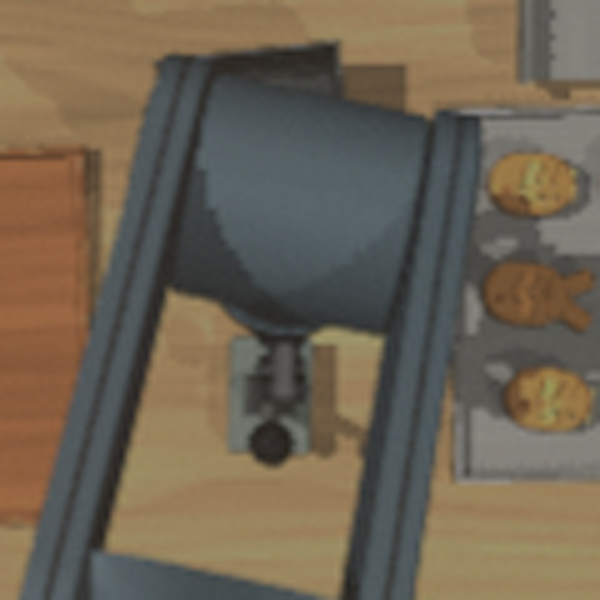

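The top view shows the lever unmoved behind the wrist. The scene and wrist views agree that the half-open fingertips stand about 27 mm higher than I assumed, so they passed over the ball. I'll go back above the ball and look before lowering.

arm_command:
  commands:
    - [[0,0,-15,0,0.5],[0,-14,0,0,0.5],[1,-14,0,0,0.5],[1,-14,0,0,0.5],[1,-14,0,0,0.5],[1,-14,0,0,0.5],[0,-15,0,0,0.5],[0,0,15,0,0.5],[0,0,0,0,0.5],[0,0,0,0,0.5]]

```text
time_s: 5.3
tcp_pos: [0.4475, 0.0053, 0.0977]
orientation: [-0.0, 0.706, 0.708, -0.0]
ft_force: [-0.0, 0.2, -0.2]
opening: 0.5
finger_force: 0.0
```

arm_command:
  commands:
    - [[0,0,5,0,0.5],[0,0,5,0,0.5],[0,0,5,0,0.5],[0,0,5,0,0.5],[0,0,5,0,0.5],[0,0,0,0,0.5],[0,0,0,0,0.5],[0,0,0,0,0.5],[0,0,0,0,0.5],[0,0,0,0,0.5]]

```text
time_s: 6.13
tcp_pos: [0.4481, 0.0052, 0.0731]
orientation: [0.0, 0.706, 0.708, 0.0]
ft_force: [0.5, 0.0, -0.4]
opening: 0.503
finger_force: 0.0
```

Run:
```python
from h import *
im=capture("scene"); w=capture("wrist")
a=cv2.resize(im[130:205,195:295],(400,300),interpolation=2)
cv2.imwrite("pics/l3.png",np.hstack([a,cv2.resize(w,(400,300))])[...,::-1]); print(observe()['tcp_pos'],observe()['ft_force'])
```

```text
[0.448  0.0052 0.073 ] [-0.2716 -0.2974  0.386 ]
```

View pics/l3.png

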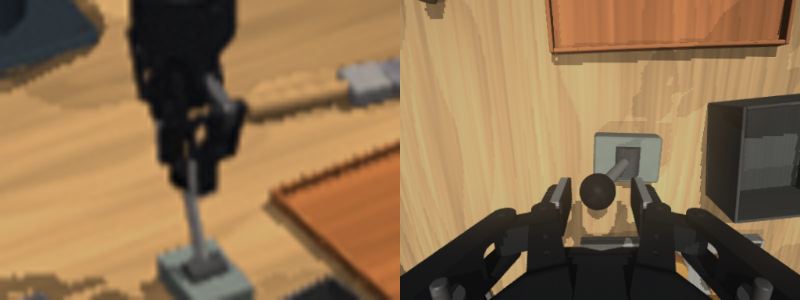

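The ball sits between the tips in the wrist half, at about (253,246) in full-size pixels. The tips are still about 7 mm above the ball's centre, so I'll lower 14 mm and push.

arm_command:
  commands:
    - [[0,0,7,0,0.5],[0,0,7,0,0.5],[0,0,0,0,0.5],[0,10,0,0,0.5],[-0.5,12,0,0,0.5],[-0.5,12,0,0,0.5],[-0.5,12,0,0,0.5],[-0.5,12,0,0,0.5],[-0.5,12,0,0,0.5],[-0.5,8,0,0,0.5]]

```text
time_s: 7.07
tcp_pos: [0.523, 0.0029, 0.0579]
orientation: [-0.004, 0.706, 0.708, -0.003]
ft_force: [-24.8, -1.4, 19.4]
opening: 0.503
finger_force: 12.4
```

arm_command:
  commands:
    - [[0,2,0,0,0.5],[0,2,0,0,0.5],[0,2,0,0,0.5],[0,1,0,0,0.5],[0,0,0,0,0.5],[0,0,0,0,0.5],[0,0,0,0,0.5],[0,0,0,0,0.5],[0,0,0,0,0.5],[0,0,0,0,0.5]]

```text
time_s: 7.9
tcp_pos: [0.5227, 0.003, 0.0572]
orientation: [-0.008, 0.705, 0.709, -0.007]
ft_force: [-26.3, -3.2, 16.7]
opening: 0.498
finger_force: 13.8
```

Run:
```python
from h import *
im=capture("scene"); w=capture("wrist")
a=cv2.resize(im[130:205,195:295],(400,300),interpolation=2)
cv2.imwrite("pics/l4.png",np.hstack([a,cv2.resize(w,(400,300))])[...,::-1]); print(observe()['tcp_pos'],observe()['ft_force'])
```

```text
[0.5226 0.003  0.0571] [-25.8537  -2.9719  17.2241]
```

View pics/l4.png

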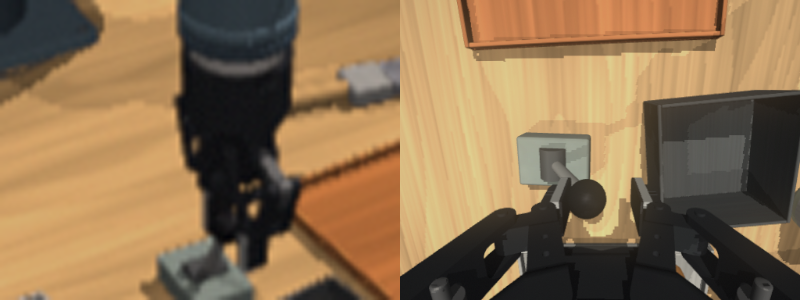

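The wrist half shows the lever leaning far over with the ball at (237,256) full-size, pressed by the rear pad. The steady 26 N points to the stop. I'll lift off and check.

arm_command:
  commands:
    - [[0,-8,0,0,0.5],[0,-8,0,0,0.5],[0,0,0,0,0.5],[0,0,-25,0,0.5],[0,0,-25,0,0.5],[0,0,-30,0,0.6],[-20,5,-30,0,0.6],[-35,20,-15,0,0.6],[-35,20,0,0,0.6],[-35,20,0,0,0.6]]

```text
time_s: 8.83
tcp_pos: [0.5844, -0.123, 0.186]
orientation: [0.003, 0.706, 0.709, 0.001]
ft_force: [-0.6, 0.5, -0.3]
opening: 0.601
finger_force: 0.0
```

arm_command:
  commands:
    - [[-33,23,0,0,0.6],[0,0,0,0,0.6],[0,0,0,0,0.6],[0,0,0,0,0.6],[0,0,0,0,0.6],[0,0,0,0,0.6],[0,0,0,0,0.6],[0,0,0,0,0.6],[0,0,0,0,0.6],[0,0,0,0,0.6]]

```text
time_s: 9.67
tcp_pos: [0.6047, -0.1539, 0.1836]
orientation: [0.0, 0.706, 0.708, 0.0]
ft_force: [0.1, -0.0, 0.2]
opening: 0.599
finger_force: 0.0
```

Run:
```python
from h import *
o=observe(); print(o['tcp_pos'],o['orientation'],o['ft_force'],o['opening'])
c=calibration("wrist"); w=capture("wrist"); im=capture("scene"); t=capture("top")
a=cv2.resize(im[130:205,195:295],(400,300),interpolation=2)
cv2.imwrite("pics/l5.png",np.vstack([np.hstack([a,cv2.resize(t[140:235,220:347],(400,300),interpolation=2)]),np.hstack([cv2.resize(w,(400,300)),a*0])])[...,::-1])
for z in (.092,): print(p2w(c,[(256,200)],z))
for t in cakes(w,c)[0]: print(t)
```

```text
[ 0.6047 -0.1539  0.1836] [0.0002 0.7059 0.7083 0.0001] [ 0.1347 -0.0223  0.204 ] 0.5988846027982264
[[ 0.6035 -0.1627  0.092 ]]
(0.6076, -0.3143, 76.8, 38.2, 1.6, 2402)
(0.6063, -0.2321, 72.2, 37.7, 0.7, 2227)
(0.604, -0.1542, 54.5, 38.0, -0.0, 1696)
(0.545, -0.3169, 76.4, 40.7, 7.1, 2140)
(0.5354, -0.157, 69.7, 39.4, -5.6, 2180)
(0.4829, -0.2539, 55.2, 26.0, -34.1, 1041)
(0.4715, -0.163, 55.3, 42.5, -4.8, 1863)
```

View pics/l5.png

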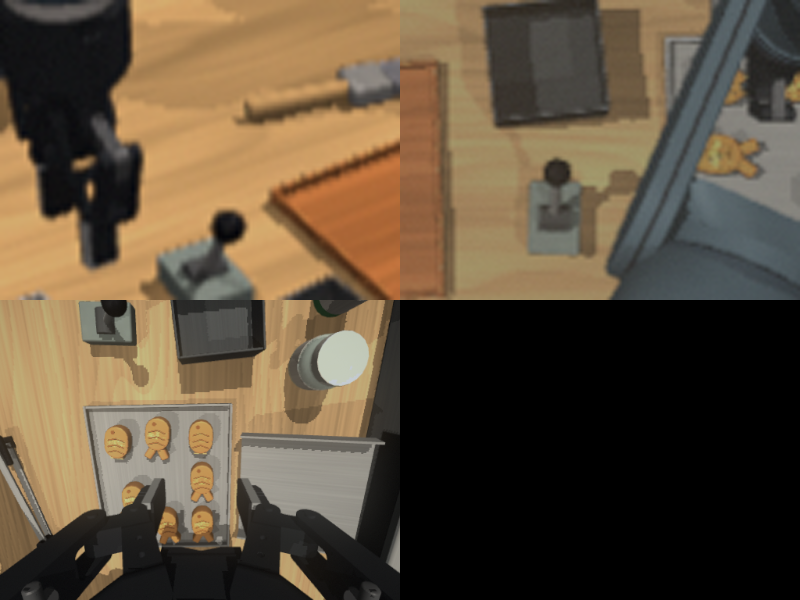

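The top half shows the lever leaning away, with the ball at top pixel (270,195). The wrist half shows the three tailless cakes still in the tray. I'll check that the lever went fully over while descending.

Run:
```python
from h import *
c=calibration("top"); print(p2w(c,[(269.5,218.2),(269.8,194.8)],.092))
t=capture("top"); r=cv2.cvtColor(t[185:225,255:285],cv2.COLOR_RGB2GRAY); t0=cv2.cvtColor(cv2.imread("pics/top0.png")[185:225,255:285],cv2.COLOR_BGR2GRAY)
for g in(t0,r):
    q,l,s,ce=cv2.connectedComponentsWithStats((g<45).astype(np.uint8)); 
    for i in range(1,q):
        if s[i,4]>15: print(s[i],ce[i]+[255,185],p2w(c,[ce[i]+[255,185]],.092)[0])
```

```text
[[0.447  0.0016 0.092 ]
 [0.5132 0.0008 0.092 ]]
[11 30  7  7 28] [269.2857 218.0357] [0.4474 0.0022 0.092 ]
[13  6  6  7 16] [271.0625 193.5625] [ 0.5167 -0.0028  0.092 ]
```

arm_command:
  commands:
    - [[-2,0,30,0,0.55],[0,0,30,0,0.55],[0,0,30,0,0.55],[0,0,30,0,0.55],[0,0,20,0,0.55],[0,0,10,0,0.55],[0,0,10,0,0.55],[0,0,0,0,0.55],[0,0,0,0,0.55],[0,0,0,0,0.55]]

```text
time_s: 10.7
tcp_pos: [0.6059, -0.1568, 0.0249]
orientation: [0.001, 0.706, 0.708, 0.0]
ft_force: [0.3, -1.2, 0.8]
opening: 0.551
finger_force: 0.0
```

Run:
```python
from h import *
im=capture("scene"); w=capture("wrist")
a=cv2.resize(im[190:270,130:237],(400,300),interpolation=2)
cv2.imwrite("pics/g1.png",np.hstack([a,cv2.resize(w,(400,300))])[...,::-1]); print(observe()['tcp_pos'],observe()['ft_force'])
```

```text
[ 0.6058 -0.1567  0.0249] [-0.2503  0.1803  0.7544]
```

View pics/g1.png

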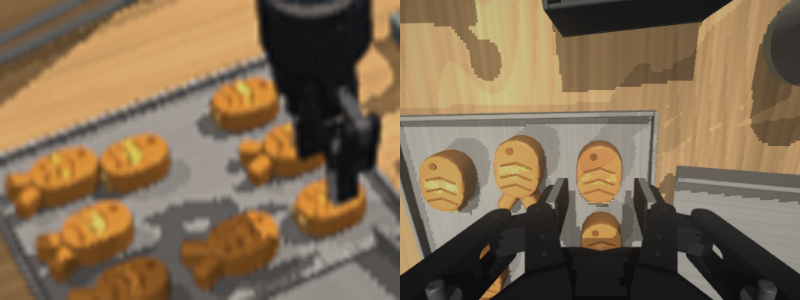

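The wrist half shows cake 1 ahead of the tips at (513,263) in double-width pixels, with the tips still high. The lever ball moved about 68 mm against an expected 77 mm. I'll check that from the saved views before touching any cake.

Run:
```python
from h import *
from scipy.optimize import least_squares
s=calibration("scene"); t=calibration("top")
im=capture("scene"); g=cv2.cvtColor(im,cv2.COLOR_RGB2GRAY)[176:198,240:264]
q,l,st,ce=cv2.connectedComponentsWithStats((g<45).astype(np.uint8))
print([(st[i].tolist(),ce[i]+[240,176]) for i in range(1,q)])
g0=cv2.cvtColor(cv2.imread("pics/scene0.png"),cv2.COLOR_BGR2GRAY)[162:184,230:254]
q,l,st,ce=cv2.connectedComponentsWithStats((g0<45).astype(np.uint8))
print([(st[i].tolist(),ce[i]+[230,162]) for i in range(1,q)])
# predicted ball pixels vs joint, pivot (px,py) fitted from initial views
yaw=-.058
def ball(p,a): l=-.5+a; return np.array([p[0]+.08*np.sin(l)*np.cos(yaw),p[1]+.08*np.sin(l)*np.sin(yaw),.022+.08*np.cos(l)])
f=least_squares(lambda p:np.r_[(w2p(s,ball(p,0))-[241,173])[0],(w2p(t,ball(p,0))-[269.3,218.1])[0]],[.48,0])
print(f.x,f.fun)
for a in(.7,.8,.9,1.): print(a,w2p(s,ball(f.x,a)),w2p(t,ball(f.x,a)))
```

```text
[([9, 7, 7, 8, 43], array([251.5814, 186.4884])), ([1, 21, 1, 1, 1], array([241., 197.]))]
[([8, 8, 7, 8, 41], array([240.8049, 173.1707]))]
[0.4847 0.0014] [-0.3132  0.9083 -0.512   0.2904]
0.7 [[248.7073 181.4403]] [[269.9907 199.0766]]
0.8 [[249.9056 183.4265]] [[270.1375 196.375 ]]
0.9 [[251.0762 185.5914]] [[270.2724 193.7876]]
1.0 [[252.2055 187.9115]] [[270.3938 191.3443]]
```

arm_command:
  commands:
    - [[0,0,-35,0,0.55],[0,0,-35,0,0.6],[0,0,-35,0,0.6],[20,-15,-20,0,0.6],[35,-20,0,0,0.6],[35,-20,0,0,0.6],[35,-20,0,0,0.6],[32,-14,0,0,0.6],[0,0,0,0,0.6],[0,0,0,0,0.6]]

```text
time_s: 11.68
tcp_pos: [0.5149, 0.002, 0.1495]
orientation: [0.001, 0.705, 0.709, 0.001]
ft_force: [0.4, -0.8, 0.0]
opening: 0.6
finger_force: 0.0
```

arm_command:
  commands:
    - [[0,0,30,0,0.6],[0,0,30,0,0.6],[0,0,15,0,0.6],[0,0,8,0,0.6],[0,0,8,0,0.6],[0,0,0,0,0.2],[0,0,0,0,0.2],[0,0,0,0,0.1],[0,0,0,0,0.1],[0,0,0,0,0.1]]

```text
time_s: 12.52
tcp_pos: [0.5136, -0.0, 0.058]
orientation: [-0.001, 0.706, 0.708, -0.001]
ft_force: [-5.1, -2.8, 1.7]
opening: 0.276
finger_force: 57.0
```

arm_command:
  commands:
    - [[0,2,0,0,0.1],[0,2,0,0,0.1],[0,2,0,0,0.1],[0,2,0,0,0.1],[0,2,0,0,0.1],[0,2,0,0,0.1],[0,0,0,0,0.1],[0,0,0,0,0.1],[0,0,0,0,0.1],[0,0,0,0,0.1]]

```text
time_s: 13.35
tcp_pos: [0.5138, 0.0002, 0.0574]
orientation: [-0.009, 0.705, 0.709, -0.009]
ft_force: [-39.1, -7.7, 28.9]
opening: 0.267
finger_force: 59.4
```

Run:
```python
from h import *
im=capture("scene"); w=capture("wrist")
a=cv2.resize(im[130:205,195:295],(400,300),interpolation=2)
cv2.imwrite("pics/l6.png",np.hstack([a,cv2.resize(w,(400,300))])[...,::-1]); print(observe()['tcp_pos'],observe()['ft_force'])
```

```text
[0.5138 0.0002 0.0574] [-39.0046  -6.6906  28.4656]
```

View pics/l6.png

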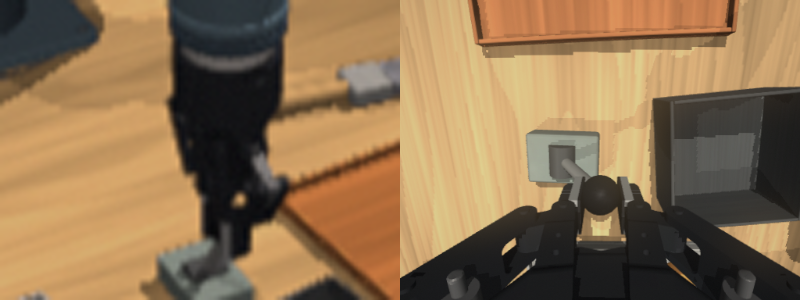

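The lever didn't move under 39 N, so it is at its stop, with the ball gripped at (257,250) full-size. I'll release, lift and re-measure the cakes.

arm_command:
  commands:
    - [[0,-6,0,0,0.1],[0,-6,0,0,0.1],[0,0,0,0,0.6],[0,0,0,0,0.6],[0,0,0,0,0.6],[0,0,-20,0,0.6],[0,0,-30,0,0.6],[0,0,-35,0,0.6],[0,0,-35,0,0.55],[0,0,0,0,0.55]]

```text
time_s: 14.28
tcp_pos: [0.5205, -0.0003, 0.1849]
orientation: [0.006, 0.706, 0.708, 0.004]
ft_force: [1.2, -0.4, 0.4]
opening: 0.555
finger_force: 0.0
```

Run:
```python
from h import *
im=capture("top"); o,r,m=cakes(im,calibration("top")); print(observe()['tcp_pos'],observe()['ft_force'])
for t in o: print(t)
cv2.imwrite("pics/m1.png",m)
```

```text
[ 0.5191 -0.0001  0.1819] [-0.2921  0.4908 -0.9599]
(0.6093, -0.3174, 69.8, 37.0, 1.4, 2061)
(0.6083, -0.235, 67.0, 36.5, -0.0, 1975)
(0.6048, -0.1661, 37.6, 33.6, 84.2, 1034)
(0.5467, -0.3197, 67.6, 37.0, 6.3, 1938)
(0.5375, -0.1643, 56.7, 36.7, -5.0, 1644)
(0.4844, -0.2976, 118.9, 42.7, -9.3, 3475)
(0.4743, -0.1658, 51.5, 35.5, -0.0, 1486)
```

arm_command:
  commands:
    - [[-32,17,0,0,0.55],[-32,17,0,0,0.55],[-32,17,0,0,0.55],[-32,17,0,0,0.55],[-28,18,0,0,0.55],[0,0,30,0,0.55],[0,0,35,0,0.55],[0,0,35,0,0.55],[0,0,35,0,0.55],[0,0,20,0,0.55]]

```text
time_s: 15.17
tcp_pos: [0.5992, -0.1541, 0.0169]
orientation: [-0.003, 0.706, 0.708, -0.001]
ft_force: [-0.5, -0.8, -0.0]
opening: 0.55
finger_force: 0.0
```

arm_command:
  commands:
    - [[0,0,5,0,0.55],[0,0,5,0,0.55],[0,0,5,0,0.55],[0,0,5,0,0.55],[0,0,0,0,0.55],[0,0,0,0,0.55],[0,0,0,0,0.55],[0,0,0,0,0.55],[0,0,0,0,0.55],[0,0,0,0,0.55]]

```text
time_s: 16.0
tcp_pos: [0.6019, -0.1553, 0.0028]
orientation: [0.0, 0.706, 0.708, 0.0]
ft_force: [-0.1, -0.1, -0.3]
opening: 0.551
finger_force: 0.0
```

Run:
```python
from h import *
im=capture("scene"); w=capture("wrist")
a=cv2.resize(im[190:270,130:237],(400,300),interpolation=2)
cv2.imwrite("pics/g2.png",np.hstack([a,cv2.resize(w,(400,300))])[...,::-1]); print(observe()['tcp_pos'],observe()['ft_force'])
```

```text
[ 0.6018 -0.1553  0.0025] [ 0.1002 -0.5577  0.5455]
```

View pics/g2.png

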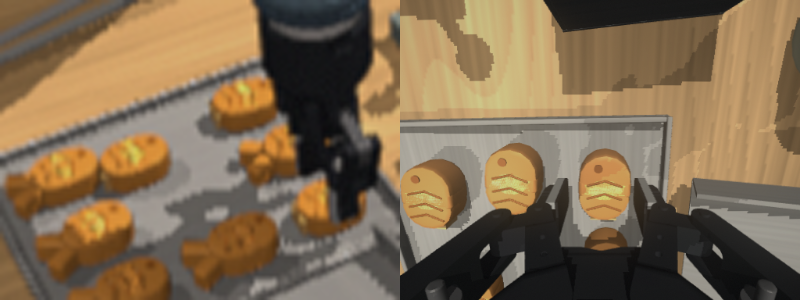

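The wrist half shows cake 1 between the tips, about 3 mm towards +x of centre. I've now used 13 of the 14 pictures, so I'll work by numbers and keep the last for the end.

arm_command:
  commands:
    - [[0,3,0,0,0.55],[0,0,5,0,0.55],[0,0,5,0,0.55],[0,0,4,0,0.55],[0,0,0,0,0.55],[0,0,0,0,0.55],[0,0,0,0,0.2],[0,0,0,0,0.2],[0,0,0,0,0.2],[0,0,0,0,0.2]]

```text
time_s: 16.93
tcp_pos: [0.6048, -0.1553, -0.0116]
orientation: [0.0, 0.706, 0.708, 0.0]
ft_force: [-0.2, 0.5, 1.2]
opening: 0.434
finger_force: 60.3
```

arm_command:
  commands:
    - [[0,0,-30,0,0.2],[0,0,-35,0,0.2],[0,0,-35,0,0.2],[36,3,0,0,0.2],[36,3,0,0,0.2],[36,3,0,0,0.2],[36,3,0,0,0.2],[36,3,0,0,0.2],[0,0,0,0,0.2],[0,0,0,0,0.2]]

```text
time_s: 17.77
tcp_pos: [0.6189, 0.027, 0.0883]
orientation: [-0.0, 0.705, 0.71, -0.0]
ft_force: [-0.7, -0.2, 0.9]
opening: 0.431
finger_force: 60.3
```

arm_command:
  commands:
    - [[0,0,0,0,0.2],[0,0,20,0,0.2],[0,0,20,0,0.2],[0,0,20,0,0.2],[0,0,0,0,0.2],[0,0,0,0,0.2],[0,0,0,0,0.6],[0,0,0,0,0.6],[0,0,0,0,0.6],[0,0,0,0,0.6]]

```text
time_s: 18.6
tcp_pos: [0.62, 0.0246, 0.0296]
orientation: [0.001, 0.706, 0.708, 0.001]
ft_force: [0.8, -0.2, 0.3]
opening: 0.601
finger_force: 0.0
```

arm_command:
  commands:
    - [[0,0,-35,0,0.55],[0,0,-35,0,0.55],[-36,0,0,0,0.55],[-36,-15,0,0,0.55],[-30,-27,0,0,0.55],[-30,-27,0,0,0.55],[-30,-27,0,0,0.55],[-28,-25,0,0,0.55],[0,-24,0,0,0.55],[0,0,20,0,0.55]]

```text
time_s: 19.43
tcp_pos: [0.4732, -0.168, 0.0816]
orientation: [0.002, 0.707, 0.707, 0.0]
ft_force: [1.1, 0.3, -0.0]
opening: 0.553
finger_force: 0.0
```

Run:
```python
from h import *
c=calibration("wrist"); p=observe()['tcp_pos']; w=capture("wrist"); im=capture("top"); print(p,observe()['tcp_pos'])
for t in cakes(w,c)[0]: print(t)
print()
for t in cakes(im,calibration("top"))[0]: print(t)
```

```text
[ 0.4732 -0.168   0.0816] [ 0.4727 -0.1653  0.0773]
(0.6089, -0.2204, 55.5, 43.6, 66.6, 1820)
(0.5371, -0.1578, 69.7, 41.9, -5.7, 2344)
(0.4913, -0.2636, 67.2, 39.6, -3.7, 2062)
(0.473, -0.1636, 55.9, 38.7, -6.3, 1756)

(0.6093, -0.3175, 70.0, 36.5, -0.0, 2053)
(0.6084, -0.2349, 66.9, 36.4, 0.7, 1682)
(0.5579, -0.3333, 59.2, 31.0, -32.4, 888)
(0.5383, -0.1536, 53.1, 38.3, -16.4, 1608)
```

arm_command:
  commands:
    - [[0,1,30,0,0.55],[0,0,25,0,0.55],[0,0,15,0,0.55],[0,0,10,0,0.55],[0,0,9,0,0.55],[0,0,0,0,0.55],[0,0,0,0,0.2],[0,0,0,0,0.2],[0,0,0,0,0.2],[0,0,0,0,0.2]]

```text
time_s: 20.37
tcp_pos: [0.4764, -0.1659, -0.0099]
orientation: [0.001, 0.706, 0.708, 0.0]
ft_force: [0.6, -0.4, -0.7]
opening: 0.433
finger_force: 60.0
```

arm_command:
  commands:
    - [[0,0,-30,0,0.2],[0,0,-35,0,0.2],[0,0,-35,0,0.2],[20,30,0,0,0.2],[24,32,0,0,0.2],[26,30,0,0,0.2],[28,28,0,0,0.2],[30,24,0,0,0.2],[28,0,0,0,0.2],[0,0,0,0,0.2]]

```text
time_s: 21.2
tcp_pos: [0.6199, -0.0037, 0.0893]
orientation: [-0.001, 0.705, 0.71, 0.001]
ft_force: [-0.5, 0.2, -1.5]
opening: 0.434
finger_force: 60.4
```

arm_command:
  commands:
    - [[0,0,0,0,0.2],[0,0,20,0,0.2],[0,0,20,0,0.2],[0,0,20,0,0.2],[0,0,0,0,0.2],[0,0,0,0,0.2],[0,0,0,0,0.6],[0,0,0,0,0.6],[0,0,0,0,0.6],[0,0,0,0,0.6]]

```text
time_s: 22.03
tcp_pos: [0.6201, -0.0095, 0.0306]
orientation: [0.001, 0.706, 0.708, 0.001]
ft_force: [0.6, -0.0, -0.1]
opening: 0.606
finger_force: 0.0
```

arm_command:
  commands:
    - [[0,0,-35,0,0.6],[0,0,-35,0,0.6],[-38,-5,0,0,0.6],[-36,-18,0,0,0.6],[-36,-20,0,0,0.6],[-36,-20,0,0,0.6],[-36,-20,0,0,0.6],[-36,-20,0,0,0.6],[-34,-20,10,0,0.6],[0,-10,10,0,0.6]]

```text
time_s: 22.87
tcp_pos: [0.4862, -0.2686, 0.0808]
orientation: [0.003, 0.708, 0.707, -0.001]
ft_force: [0.1, 0.0, -0.2]
opening: 0.604
finger_force: 0.0
```

Run:
```python
from h import *
c=calibration("wrist"); p=observe()['tcp_pos']; w=capture("wrist"); im=capture("top"); print(p,observe()['tcp_pos'])
o,r,m=cakes(w,c)
for t in o: print(t)
print()
for t in cakes(im,calibration("top"))[0]: print(t)
s=cv2.resize(m,None,fx=.08,fy=.08,interpolation=cv2.INTER_AREA)
for i in s: print(''.join('#' if v>127 else '.' for v in i))
```

```text
[ 0.4862 -0.2686  0.0808] [ 0.4845 -0.2623  0.0784]
(0.6086, -0.312, 68.5, 46.1, 2.2, 2442)
(0.6073, -0.2322, 68.5, 45.5, -0.0, 2563)
(0.5467, -0.3013, 45.1, 40.0, 80.9, 781)
(0.5371, -0.1556, 70.0, 40.5, -6.6, 2243)
(0.483, -0.295, 124.3, 45.4, -8.9, 4042)

(0.6093, -0.3176, 69.3, 37.1, 1.5, 2053)
(0.6083, -0.235, 67.0, 36.5, -0.0, 1971)
(0.5377, -0.1603, 66.2, 36.7, -5.3, 1941)
(0.4922, -0.2611, 47.4, 36.5, 1.5, 1459)
..........................................
..........................................
..........................................
................#####.........#####.......
...............##########....########.....
...............##########...#########.....
..............###########..##########.....
..............###########..##########.....
...............##########..###########....
...............##########...######.###....
..........................................
..........................................
..........................................
................................##........
..............................###.........
...######...................####..........
..###########...............####..........
..###########...............##............
..#########.................##...........#
...#########.................##..........#
....#########............................#
...........#.............................#
........................##...............#
.....................#######.............#
....................#########.........#..#
....................###################..#
....................###################..#
.....................#################...#
.......................###..###########..#
.............................###########..
...............................####...#...
..........................................
..........................................
..........................................
..........................................
```

arm_command:
  commands:
    - [[1,7,30,0,0.55],[0,0,25,0,0.55],[0,0,15,0,0.55],[0,0,10,0,0.55],[0,0,9,0,0.55],[0,0,0,0,0.55],[0,0,0,0,0.2],[0,0,0,0,0.2],[0,0,0,0,0.2],[0,0,0,0,0.2]]

```text
time_s: 23.8
tcp_pos: [0.4946, -0.261, -0.0088]
orientation: [0.001, 0.706, 0.708, 0.0]
ft_force: [-0.2, 1.0, -0.4]
opening: 0.426
finger_force: 61.3
```

arm_command:
  commands:
    - [[0,0,-30,0,0.2],[0,0,-35,0,0.2],[0,0,-35,0,0.2],[30,22,0,0,0.2],[35,20,0,0,0.2],[35,20,0,0,0.2],[35,20,0,0,0.2],[35,20,0,0,0.2],[36,14,0,0,0.2],[36,9,0,0,0.2]]

```text
time_s: 24.63
tcp_pos: [0.6199, -0.0166, 0.0909]
orientation: [0.001, 0.706, 0.708, 0.001]
ft_force: [0.3, 0.9, -0.2]
opening: 0.425
finger_force: 61.5
```

arm_command:
  commands:
    - [[31,0,0,0,0.2],[0,0,0,0,0.2],[0,0,15,0,0.2],[0,0,20,0,0.2],[0,0,15,0,0.2],[0,0,0,0,0.2],[0,0,0,0,0.2],[0,0,0,0,0.6],[0,0,0,0,0.6],[0,0,0,0,0.6]]

```text
time_s: 25.47
tcp_pos: [0.6184, 0.0125, 0.0408]
orientation: [0.0, 0.706, 0.708, 0.0]
ft_force: [0.6, -0.3, -0.1]
opening: 0.598
finger_force: 0.0
```

arm_command:
  commands:
    - [[0,0,-30,0,0.55],[0,0,-30,0,0.55],[-36,-16,0,0,0.55],[-36,-16,0,0,0.55],[-36,-16,0,0,0.55],[-36,-16,0,0,0.55],[-20,-17,10,0,0.55],[0,0,20,0,0.55],[0,0,0,0,0.55],[0,0,0,0,0.55]]

```text
time_s: 26.3
tcp_pos: [0.5369, -0.1513, 0.0699]
orientation: [-0.001, 0.706, 0.708, -0.0]
ft_force: [0.3, 0.3, 0.7]
opening: 0.551
finger_force: 0.0
```

Run:
```python
from h import *
c=calibration("wrist"); p=observe()['tcp_pos']; w=capture("wrist"); im=capture("top"); print(p,observe()['tcp_pos'])
o,r,m=cakes(w,c)
for t in o: print(t)
print()
for t in cakes(im,calibration("top"))[0]: print(t)
print(w2p(c,[[.62,.01,.03]]))
```

```text
[ 0.5369 -0.1513  0.0699] [ 0.5385 -0.1511  0.0712]
(0.5364, -0.1578, 71.2, 38.8, -6.0, 2218)

[[389.8546 -32.9598]]
```

arm_command:
  commands:
    - [[0,-1,30,0,0.55],[0,0,20,0,0.55],[0,0,15,0,0.55],[0,0,9,0,0.55],[0,0,7,0,0.55],[0,0,0,0,0.55],[0,0,0,0,0.2],[0,0,0,0,0.2],[0,0,0,0,0.2],[0,0,0,0,0.2]]

```text
time_s: 27.23
tcp_pos: [0.5372, -0.1517, -0.0099]
orientation: [0.001, 0.706, 0.708, 0.0]
ft_force: [0.5, 0.6, 0.3]
opening: 0.437
finger_force: 60.1
```

arm_command:
  commands:
    - [[0,0,-30,0,0.2],[0,0,-35,0,0.2],[0,0,-35,0,0.2],[0,0,-30,0,0.2],[20,10,0,0,0.2],[36,10,0,0,0.2],[36,9,0,0,0.2],[36,0,0,0,0.2],[36,0,0,0,0.2],[36,0,0,0,0.2]]

```text
time_s: 28.07
tcp_pos: [0.565, 0.0502, 0.1197]
orientation: [0.0, 0.706, 0.708, 0.0]
ft_force: [-0.1, -0.9, -1.1]
opening: 0.437
finger_force: 60.3
```

arm_command:
  commands:
    - [[36,0,0,0,0.2],[36,0,0,0,0.2],[36,0,0,0,0.2],[36,0,0,0,0.2],[36,0,0,0,0.2],[36,0,0,0,0.2],[36,0,0,0,0.2],[0,0,0,0,0.2],[0,0,0,0,0.2],[0,0,0,0,0.2]]

```text
time_s: 28.9
tcp_pos: [0.5641, 0.3003, 0.1193]
orientation: [0.0, 0.706, 0.708, -0.0]
ft_force: [-1.1, -0.2, -0.3]
opening: 0.44
finger_force: 60.3
```

Run:
```python
from h import *
o=observe();print(o['tcp_pos'],o['opening'],o['finger_force'],o['joint_pos'])
c=calibration("wrist"); w=capture("wrist"); np.save("w2.npy",w); im=capture("top")
for t in cakes(im,calibration("top"))[0]: print(t)
r=rect(calibration("top"),im,.55,.69,-.06,.08,.03); g=cakes(im,calibration("top"),.55,.69,-.06,.08,.03)[0]; print("bin",g)
```

```text
[0.5641 0.3003 0.1193] 0.439839251529537 60.26423473376781 [ 0.3153  0.4864  1.4325 -0.0007  1.2231  0.3118]
(0.6093, -0.3176, 69.3, 37.1, 1.5, 2050)
(0.6083, -0.235, 67.0, 36.5, -0.0, 1964)
(0.5465, -0.3195, 69.0, 37.2, 6.5, 2009)
(0.4794, -0.3209, 68.9, 35.6, 0.7, 1988)
bin [(0.6219, 0.0045, 79.4, 69.7, 34.8, 3618)]
```

arm_command:
  commands:
    - [[3,2,30,0,0.2],[0,0,35,0,0.2],[0,0,30,0,0.2],[0,0,20,0,0.2],[0,0,8,0,0.2],[0,0,5,0,0.2],[0,0,0,0,0.2],[0,0,0,0,0.53],[0,0,0,0,0.53],[0,0,0,0,0.53]]

```text
time_s: 29.83
tcp_pos: [0.5676, 0.3039, -0.0071]
orientation: [0.001, 0.706, 0.708, 0.001]
ft_force: [-0.2, 0.1, -0.3]
opening: 0.535
finger_force: 0.0
```

arm_command:
  commands:
    - [[0,0,0,0,0.53],[0,0,-25,0,0.53],[0,0,-35,0,0.53],[0,0,-35,0,0.55],[0,0,-35,0,0.55],[-38,0,0,0,0.55],[-38,0,0,0,0.55],[-38,0,0,0,0.55],[-38,0,0,0,0.55],[-38,0,0,0,0.55]]

```text
time_s: 30.67
tcp_pos: [0.5668, 0.1123, 0.1221]
orientation: [0.001, 0.706, 0.708, 0.001]
ft_force: [0.6, -0.9, 0.1]
opening: 0.553
finger_force: 0.0
```

arm_command:
  commands:
    - [[-38,0,0,0,0.55],[-38,0,0,0,0.55],[-38,0,0,0,0.55],[-38,0,0,0,0.55],[-38,6,0,0,0.55],[-38,8,0,0,0.55],[-38,8,0,0,0.55],[-38,8,0,0,0.55],[-38,8,0,0,0.55],[0,0,0,0,0.55]]

```text
time_s: 31.5
tcp_pos: [0.6071, -0.2363, 0.1218]
orientation: [0.003, 0.708, 0.706, -0.001]
ft_force: [-0.7, 0.6, -0.6]
opening: 0.546
finger_force: 0.0
```

Run:
```python
from h import *
c=calibration("wrist"); p=observe()['tcp_pos']; w=capture("wrist"); im=capture("top"); print(p,observe()['tcp_pos'])
for t in cakes(w,c)[0]: print(t)
print()
for t in cakes(im,calibration("top"))[0]: print(t)
r=rect(calibration("top"),im,.38,.63,.1,.38,.014); cv2.imwrite("pics/board.png",r[...,::-1]); np.save("board.npy",r)
h=cv2.cvtColor(r,cv2.COLOR_RGB2HSV); print(h[250,280],h[140,200],h[130,110:240:10].tolist())
```

```text
[ 0.6071 -0.2363  0.1218] [ 0.6058 -0.23    0.1213]
(0.6075, -0.3145, 74.0, 38.4, 3.1, 2319)
(0.606, -0.2323, 69.5, 38.0, -0.0, 2140)
(0.4768, -0.3103, 57.5, 44.5, -0.0, 1927)

(0.6031, -0.3283, 48.2, 24.1, 1.5, 673)
(0.5466, -0.3196, 69.1, 37.8, 5.5, 1966)
[ 12 142 156] [ 17 141 119] [[16, 138, 150], [15, 144, 138], [18, 136, 165], [19, 121, 126], [21, 115, 162], [17, 140, 146], [16, 141, 156], [15, 139, 154], [17, 139, 161], [15, 148, 110], [15, 142, 88], [13, 135, 83], [12, 141, 101]]
```

arm_command:
  commands:
    - [[1,2,35,0,0.52],[0,0,35,0,0.52],[0,0,30,0,0.52],[0,0,16,0,0.52],[0,0,8,0,0.52],[0,0,6,0,0.52],[0,0,0,0,0.52],[0,0,0,0,0.2],[0,0,0,0,0.2],[0,0,0,0,0.2]]

```text
time_s: 32.43
tcp_pos: [0.6089, -0.2277, -0.0071]
orientation: [0.001, 0.706, 0.708, 0.0]
ft_force: [-0.9, -0.3, -1.0]
opening: 0.428
finger_force: 61.9
```

arm_command:
  commands:
    - [[0,0,-30,0,0.2],[0,0,-35,0,0.2],[0,0,-35,0,0.2],[0,0,-28,0,0.2],[38,0,0,0,0.2],[38,0,0,0,0.2],[38,0,0,0,0.2],[38,0,0,0,0.2],[38,0,0,0,0.2],[38,0,0,0,0.2]]

```text
time_s: 33.27
tcp_pos: [0.6073, 0.0023, 0.1205]
orientation: [0.001, 0.706, 0.708, 0.001]
ft_force: [0.1, -0.1, -0.4]
opening: 0.421
finger_force: 62.1
```

arm_command:
  commands:
    - [[38,-13,0,0,0.2],[38,-13,0,0,0.2],[38,-13,0,0,0.2],[38,-13,0,0,0.2],[38,-13,0,0,0.2],[38,-13,0,0,0.2],[38,-13,0,0,0.2],[38,-13,0,0,0.2],[0,0,0,0,0.2],[0,0,0,0,0.2]]

```text
time_s: 34.1
tcp_pos: [0.5015, 0.3067, 0.1201]
orientation: [0.0, 0.705, 0.71, 0.001]
ft_force: [0.3, -0.3, -0.3]
opening: 0.427
finger_force: 62.1
```

arm_command:
  commands:
    - [[0,2,30,0,0.2],[0,0,35,0,0.2],[0,0,30,0,0.2],[0,0,20,0,0.2],[0,0,7,0,0.2],[0,0,4,0,0.2],[0,0,0,0,0.2],[0,0,0,0,0.53],[0,0,0,0,0.53],[0,0,0,0,0.53]]

```text
time_s: 34.93
tcp_pos: [0.5057, 0.3047, -0.0052]
orientation: [0.001, 0.706, 0.708, 0.001]
ft_force: [1.0, -0.4, -0.2]
opening: 0.529
finger_force: 0.0
```

arm_command:
  commands:
    - [[0,0,0,0,0.53],[0,0,-25,0,0.53],[0,0,-35,0,0.53],[0,0,-35,0,0.55],[0,0,-32,0,0.55],[-38,0,0,0,0.55],[-38,0,0,0,0.55],[-38,0,0,0,0.55],[-38,0,0,0,0.55],[-38,0,0,0,0.55]]

```text
time_s: 35.77
tcp_pos: [0.5048, 0.1131, 0.121]
orientation: [0.001, 0.706, 0.708, 0.0]
ft_force: [0.1, 0.2, -0.2]
opening: 0.552
finger_force: 0.0
```

arm_command:
  commands:
    - [[-38,10,0,0,0.55],[-38,10,0,0,0.55],[-38,10,0,0,0.55],[-38,10,0,0,0.55],[-38,10,0,0,0.55],[-38,10,0,0,0.55],[-38,10,0,0,0.55],[-38,10,0,0,0.55],[-38,10,0,0,0.52],[-38,10,0,0,0.52]]

```text
time_s: 36.6
tcp_pos: [0.6063, -0.2672, 0.1208]
orientation: [0.0, 0.706, 0.708, 0.0]
ft_force: [0.6, 0.2, 0.8]
opening: 0.516
finger_force: 0.0
```

arm_command:
  commands:
    - [[-38,4,0,0,0.52],[-7,0,20,0,0.52],[0,0,20,0,0.52],[0,0,0,0,0.52],[0,0,0,0,0.52],[0,0,0,0,0.52],[0,0,0,0,0.52],[0,0,0,0,0.52],[0,0,0,0,0.52],[0,0,0,0,0.52]]

```text
time_s: 37.43
tcp_pos: [0.6106, -0.3101, 0.0813]
orientation: [0.001, 0.706, 0.708, 0.0]
ft_force: [0.3, 0.0, 1.1]
opening: 0.521
finger_force: 0.0
```

Run:
```python
from h import *
c=calibration("wrist"); p=observe()['tcp_pos']; w=capture("wrist"); im=capture("top"); print(p,observe()['tcp_pos'])
for t in cakes(w,c)[0]: print(t)
print()
for t in cakes(im,calibration("top"))[0]: print(t)
```

```text
[ 0.6106 -0.3101  0.0813] [ 0.6103 -0.3101  0.0808]
(0.6072, -0.3149, 70.9, 38.8, 1.9, 2210)
(0.5447, -0.3173, 70.2, 42.4, 9.3, 2270)
(0.477, -0.3185, 70.6, 47.7, 1.7, 2719)

(0.6139, -0.302, 46.1, 31.2, 56.5, 1058)
```

arm_command:
  commands:
    - [[0,-2,30,0,0.52],[0,0,25,0,0.52],[0,0,15,0,0.52],[0,0,10,0,0.52],[0,0,8,0,0.52],[0,0,0,0,0.52],[0,0,0,0,0.2],[0,0,0,0,0.2],[0,0,0,0,0.2],[0,0,0,0,0.2]]

```text
time_s: 38.37
tcp_pos: [0.6088, -0.3107, -0.0065]
orientation: [0.001, 0.706, 0.708, 0.0]
ft_force: [-0.3, -0.1, -0.5]
opening: 0.421
finger_force: 61.1
```

arm_command:
  commands:
    - [[0,0,-30,0,0.2],[0,0,-35,0,0.2],[0,0,-35,0,0.2],[0,0,-28,0,0.2],[38,0,0,0,0.2],[38,0,0,0,0.2],[38,0,0,0,0.2],[38,-13,0,0,0.2],[38,-13,0,0,0.2],[38,-13,0,0,0.2]]

```text
time_s: 39.2
tcp_pos: [0.568, -0.0807, 0.1209]
orientation: [0.001, 0.706, 0.708, 0.0]
ft_force: [1.4, 0.3, 0.1]
opening: 0.433
finger_force: 61.3
```

arm_command:
  commands:
    - [[38,-13,0,0,0.2],[38,-13,0,0,0.2],[38,-13,0,0,0.2],[38,-13,0,0,0.2],[38,-13,0,0,0.2],[38,-13,0,0,0.2],[38,-13,0,0,0.2],[38,-13,0,0,0.2],[38,-13,0,0,0.2],[38,-9,0,0,0.2]]

```text
time_s: 40.03
tcp_pos: [0.4401, 0.2991, 0.1212]
orientation: [0.0, 0.706, 0.708, 0.0]
ft_force: [0.2, 0.0, -0.1]
opening: 0.427
finger_force: 61.3
```

arm_command:
  commands:
    - [[6,0,30,0,0.2],[0,0,20,0,0.2],[0,0,0,0,0.2],[0,0,0,0,0.2],[0,0,0,0,0.2],[0,0,0,0,0.2],[0,0,0,0,0.2],[0,0,0,0,0.2],[0,0,0,0,0.2],[0,0,0,0,0.2]]

```text
time_s: 40.87
tcp_pos: [0.4417, 0.3032, 0.0708]
orientation: [0.0, 0.706, 0.708, 0.0]
ft_force: [0.5, -0.1, -0.2]
opening: 0.431
finger_force: 61.3
```

arm_command:
  commands:
    - [[0,1,30,0,0.2],[0,0,20,0,0.2],[0,0,15,0,0.2],[0,0,7,0,0.2],[0,0,4,0,0.2],[0,0,0,0,0.2],[0,0,0,0,0.2],[0,0,0,0,0.53],[0,0,0,0,0.53],[0,0,0,0,0.53]]

```text
time_s: 41.7
tcp_pos: [0.443, 0.3036, -0.0048]
orientation: [0.0, 0.706, 0.708, 0.001]
ft_force: [0.7, -0.3, 0.2]
opening: 0.532
finger_force: 0.0
```

arm_command:
  commands:
    - [[0,0,0,0,0.53],[0,0,-25,0,0.53],[0,0,-35,0,0.53],[0,0,-35,0,0.55],[0,0,-31,0,0.55],[-38,0,0,0,0.55],[-38,0,0,0,0.55],[-38,0,0,0,0.55],[-38,0,0,0,0.55],[-38,0,0,0,0.55]]

```text
time_s: 42.53
tcp_pos: [0.4426, 0.1119, 0.1208]
orientation: [0.0, 0.706, 0.708, 0.0]
ft_force: [0.5, -0.0, -0.1]
opening: 0.549
finger_force: 0.0
```

arm_command:
  commands:
    - [[-38,10,0,0,0.55],[-38,10,0,0,0.55],[-38,10,0,0,0.55],[-38,10,0,0,0.55],[-38,10,0,0,0.55],[-38,10,0,0,0.55],[-38,10,0,0,0.55],[-38,10,0,0,0.55],[-38,10,0,0,0.55],[-38,10,0,0,0.55]]

```text
time_s: 43.37
tcp_pos: [0.5441, -0.2684, 0.1206]
orientation: [0.0, 0.706, 0.708, 0.0]
ft_force: [0.9, 0.3, 0.0]
opening: 0.551
finger_force: 0.0
```

arm_command:
  commands:
    - [[-38,2,0,0,0.55],[-9,0,20,0,0.55],[0,0,20,0,0.55],[0,0,0,0,0.55],[0,0,0,0,0.55],[0,0,0,0,0.55],[0,0,0,0,0.55],[0,0,0,0,0.55],[0,0,0,0,0.55],[0,0,0,0,0.55]]

```text
time_s: 44.2
tcp_pos: [0.5466, -0.3132, 0.0813]
orientation: [0.001, 0.706, 0.708, 0.0]
ft_force: [0.6, -0.3, -0.1]
opening: 0.549
finger_force: 0.0
```

Run:
```python
from h import *
c=calibration("wrist"); p=observe()['tcp_pos']; w=capture("wrist"); im=capture("top"); print(p,observe()['tcp_pos'])
for t in cakes(w,c)[0]: print(t)
print()
for t in cakes(im,calibration("top"))[0]: print(t)
```

```text
[ 0.5466 -0.3132  0.0813] [ 0.5464 -0.3133  0.0808]
(0.5451, -0.3172, 70.8, 38.7, 6.8, 2201)
(0.4773, -0.3183, 70.3, 42.0, 3.2, 2303)

(0.5459, -0.3162, 62.2, 37.2, 4.3, 1686)
```

arm_command:
  commands:
    - [[1,0,30,0,0.55],[0,0,25,0,0.55],[0,0,15,0,0.55],[0,0,10,0,0.55],[0,0,8,0,0.55],[0,0,0,0,0.55],[0,0,0,0,0.2],[0,0,0,0,0.2],[0,0,0,0,0.2],[0,0,0,0,0.2]]

```text
time_s: 45.13
tcp_pos: [0.5467, -0.3128, -0.0067]
orientation: [0.001, 0.706, 0.708, 0.0]
ft_force: [-0.1, 0.2, -0.6]
opening: 0.438
finger_force: 60.0
```

arm_command:
  commands:
    - [[0,0,-30,0,0.2],[0,0,-35,0,0.2],[0,0,-35,0,0.2],[0,0,-28,0,0.2],[38,0,0,0,0.2],[38,0,0,0,0.2],[38,0,0,0,0.2],[38,0,0,0,0.2],[38,0,0,0,0.2],[38,0,0,0,0.2]]

```text
time_s: 45.97
tcp_pos: [0.5454, -0.0828, 0.121]
orientation: [0.001, 0.706, 0.708, 0.0]
ft_force: [0.2, -0.6, -0.4]
opening: 0.436
finger_force: 60.2
```

arm_command:
  commands:
    - [[38,0,0,0,0.2],[38,0,0,0,0.2],[38,0,0,0,0.2],[38,0,0,0,0.2],[38,0,0,0,0.2],[38,0,0,0,0.2],[38,0,0,0,0.2],[4,0,0,0,0.2],[0,0,20,0,0.2],[0,0,20,0,0.2]]

```text
time_s: 46.8
tcp_pos: [0.546, 0.1869, 0.0818]
orientation: [0.002, 0.705, 0.709, 0.002]
ft_force: [-0.2, -0.4, -0.6]
opening: 0.435
finger_force: 60.1
```

arm_command:
  commands:
    - [[0,1,30,0,0.2],[0,0,25,0,0.2],[0,0,15,0,0.2],[0,0,10,0,0.2],[0,0,5,0,0.2],[0,0,0,0,0.2],[0,0,0,0,0.2],[0,0,0,0,0.53],[0,0,0,0,0.53],[0,0,0,0,0.53]]

```text
time_s: 47.63
tcp_pos: [0.5465, 0.1857, -0.0036]
orientation: [0.001, 0.706, 0.708, 0.001]
ft_force: [0.2, 0.1, -0.1]
opening: 0.527
finger_force: 0.0
```

arm_command:
  commands:
    - [[0,0,0,0,0.53],[0,0,-25,0,0.53],[0,0,-35,0,0.53],[0,0,-35,0,0.55],[0,0,-30,0,0.55],[-38,0,0,0,0.55],[-38,0,0,0,0.55],[-38,0,0,0,0.55],[-38,0,0,0,0.55],[-38,0,0,0,0.55]]

```text
time_s: 48.47
tcp_pos: [0.5461, -0.0059, 0.1209]
orientation: [0.0, 0.706, 0.708, 0.0]
ft_force: [0.3, 0.7, 0.1]
opening: 0.553
finger_force: 0.0
```

arm_command:
  commands:
    - [[-38,-10,0,0,0.55],[-38,-10,0,0,0.55],[-38,-10,0,0,0.55],[-38,-10,0,0,0.55],[-38,-10,0,0,0.55],[-38,-10,0,0,0.55],[-38,-8,0,0,0.55],[-38,0,0,0,0.55],[-5,0,20,0,0.55],[0,0,20,0,0.55]]

```text
time_s: 49.3
tcp_pos: [0.4798, -0.3181, 0.0814]
orientation: [0.003, 0.707, 0.707, -0.0]
ft_force: [0.1, 1.5, -0.9]
opening: 0.547
finger_force: 0.0
```

arm_command:
  commands:
    - [[0,0,0,0,0.55],[0,0,0,0,0.55],[0,0,0,0,0.55],[0,0,0,0,0.55],[0,0,0,0,0.55],[0,0,0,0,0.55],[0,0,0,0,0.55],[0,0,0,0,0.55],[0,0,0,0,0.55],[0,0,0,0,0.55]]

```text
time_s: 50.13
tcp_pos: [0.4792, -0.3136, 0.0804]
orientation: [0.0, 0.706, 0.708, 0.0]
ft_force: [-0.1, -0.7, -0.1]
opening: 0.547
finger_force: 0.0
```

Run:
```python
from h import *
c=calibration("wrist"); p=observe()['tcp_pos']; w=capture("wrist"); im=capture("top"); print(p,observe()['tcp_pos'])
for t in cakes(w,c)[0]: print(t)
print()
for t in cakes(im,calibration("top"))[0]: print(t)
```

```text
[ 0.4792 -0.3136  0.0804] [ 0.4791 -0.3136  0.0803]
(0.478, -0.3184, 70.8, 38.6, 1.4, 2202)

(0.4793, -0.3175, 62.0, 35.5, -0.0, 1809)
```

arm_command:
  commands:
    - [[0,0,30,0,0.55],[0,0,25,0,0.55],[0,0,15,0,0.55],[0,0,9,0,0.55],[0,0,8,0,0.55],[0,0,0,0,0.55],[0,0,0,0,0.2],[0,0,0,0,0.2],[0,0,0,0,0.2],[0,0,0,0,0.2]]

```text
time_s: 51.07
tcp_pos: [0.4797, -0.3141, -0.0058]
orientation: [0.001, 0.706, 0.708, 0.0]
ft_force: [1.3, 0.3, -0.7]
opening: 0.428
finger_force: 61.8
```

arm_command:
  commands:
    - [[0,0,-30,0,0.2],[0,0,-35,0,0.2],[0,0,-35,0,0.2],[0,0,-28,0,0.2],[38,0,0,0,0.2],[38,0,0,0,0.2],[38,0,0,0,0.2],[38,0,0,0,0.2],[38,0,0,0,0.2],[38,0,0,0,0.2]]

```text
time_s: 51.9
tcp_pos: [0.4783, -0.084, 0.122]
orientation: [0.001, 0.706, 0.708, 0.0]
ft_force: [1.1, 0.7, -0.6]
opening: 0.421
finger_force: 61.9
```

arm_command:
  commands:
    - [[38,-4,0,0,0.2],[38,-4,0,0,0.2],[38,-4,0,0,0.2],[38,0,0,0,0.2],[38,0,0,0,0.2],[38,0,0,0,0.2],[38,0,0,0,0.2],[4,0,0,0,0.2],[0,0,20,0,0.2],[0,0,20,0,0.2]]

```text
time_s: 52.73
tcp_pos: [0.467, 0.1856, 0.0824]
orientation: [0.001, 0.705, 0.709, 0.002]
ft_force: [0.3, -0.2, -1.6]
opening: 0.424
finger_force: 61.9
```

arm_command:
  commands:
    - [[0,1,30,0,0.2],[0,0,25,0,0.2],[0,0,15,0,0.2],[0,0,10,0,0.2],[0,0,5,0,0.2],[0,0,0,0,0.2],[0,0,0,0,0.2],[0,0,0,0,0.53],[0,0,0,0,0.53],[0,0,0,0,0.53]]

```text
time_s: 53.57
tcp_pos: [0.4675, 0.1845, -0.0027]
orientation: [0.001, 0.706, 0.708, 0.001]
ft_force: [0.3, -0.6, 0.4]
opening: 0.529
finger_force: 0.0
```

arm_command:
  commands:
    - [[0,0,0,0,0.53],[0,0,-25,0,0.53],[0,0,-35,0,0.53],[0,0,-35,0,0.6],[0,0,-35,0,0.6],[0,0,-25,0,0.6],[-35,10,0,0,0.6],[-38,10,0,0,0.6],[-38,10,0,0,0.6],[-38,10,0,0,0.6]]

```text
time_s: 54.4
tcp_pos: [0.5074, 0.0343, 0.1521]
orientation: [0.001, 0.706, 0.709, 0.0]
ft_force: [0.3, 1.1, -0.6]
opening: 0.602
finger_force: 0.0
```

arm_command:
  commands:
    - [[-36,10,0,0,0.6],[0,0,0,0,0.6],[0,0,0,0,0.6],[0,0,0,0,0.6],[0,0,0,0,0.6],[0,0,0,0,0.6],[0,0,0,0,0.6],[0,0,0,0,0.6],[0,0,0,0,0.6],[0,0,0,0,0.6]]

```text
time_s: 55.23
tcp_pos: [0.5172, -0.0, 0.1514]
orientation: [0.0, 0.706, 0.708, 0.0]
ft_force: [0.6, -1.1, -0.4]
opening: 0.599
finger_force: 0.0
```

Run:
```python
from h import *
print(observe()['tcp_pos']); im=capture("top"); s=capture("scene")
a=cv2.resize(im[135:245,140:400],(780,330),interpolation=2)
b=cv2.resize(s[135:295,110:390],(455,260),interpolation=2); q=np.zeros((260,780,3),np.uint8); q[:,:455]=b
q[:,460:780]=cv2.resize(cv2.addWeighted(s[190:240,240:302],1.5,s[190:240,240:302],0,20),(320,260),interpolation=2)
cv2.imwrite("pics/f.png",np.vstack([a,q])[...,::-1])
```

```text
[ 0.5172 -0.      0.1514]
```

View pics/f.png

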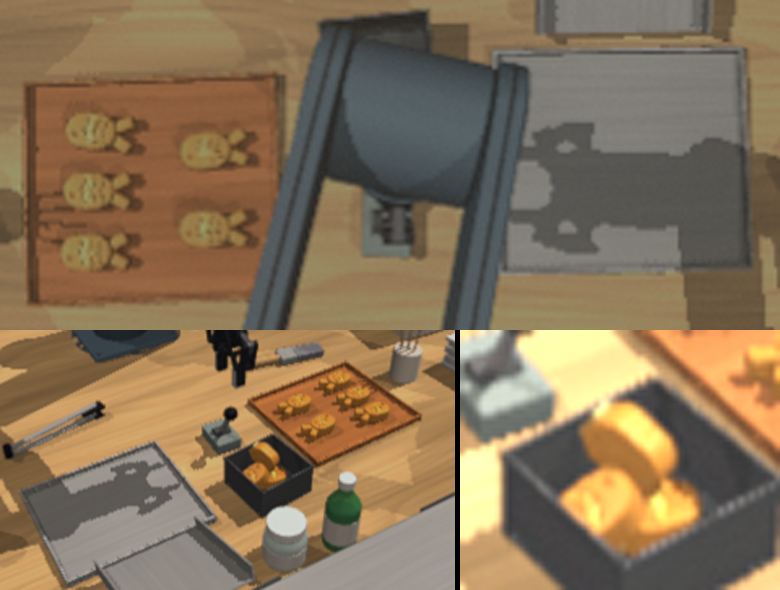

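The picture shows five whole cakes spaced on the board and three tailless cakes in the bin. The catch tray is empty and the lever is still over. Now I'll pull the lever back.

arm_command:
  commands:
    - [[0,0,30,0,0.5],[0,0,30,0,0.5],[0,0,20,0,0.5],[0,0,13,0,0.5],[0,0,0,0,0.5],[0,0,0,0,0.5],[0.5,-10,0,0,0.5],[0.5,-10,0,0,0.5],[0.5,-10,0,0,0.5],[0.5,-10,0,0,0.5]]

```text
time_s: 56.17
tcp_pos: [0.4769, 0.0013, 0.0594]
orientation: [0.001, 0.706, 0.708, 0.001]
ft_force: [0.5, -0.1, 1.7]
opening: 0.498
finger_force: 0.6
```

arm_command:
  commands:
    - [[0.5,-10,0,0,0.5],[0.5,-10,0,0,0.5],[0.5,-10,0,0,0.5],[0.5,-4,0,0,0.5],[0,-3,0,0,0.5],[0,0,0,0,0.5],[0,0,0,0,0.5],[0,0,0,0,0.5],[0,0,0,0,0.5],[0,0,0,0,0.5]]

```text
time_s: 57.0
tcp_pos: [0.4405, 0.0033, 0.0582]
orientation: [-0.0, 0.706, 0.708, -0.0]
ft_force: [-0.1, -0.9, -0.2]
opening: 0.5
finger_force: 0.0
```

arm_command:
  commands:
    - [[0,-2,0,0,0.5],[0,-2,0,0,0.5],[0,-2,0,0,0.5],[0,-2,0,0,0.5],[0,-2,0,0,0.5],[0,-1,0,0,0.5],[0,0,0,0,0.5],[0,0,0,0,0.5],[0,0,0,0,0.5],[0,0,0,0,0.5]]

```text
time_s: 57.83
tcp_pos: [0.4292, 0.0033, 0.0583]
orientation: [-0.0, 0.706, 0.708, -0.0]
ft_force: [0.6, -0.0, -0.6]
opening: 0.501
finger_force: 0.0
```

Run:
```python
from h import *
s=capture("scene"); w=capture("wrist"); c=calibration("wrist")
for n,g,x0,y0,x1,y1 in(("scene",s,232,160,262,200),("wrist",w,150,180,380,290)):
    g=cv2.cvtColor(g,cv2.COLOR_RGB2GRAY)[y0:y1,x0:x1]
    q,l,st,ce=cv2.connectedComponentsWithStats((g<50).astype(np.uint8))
    print(n,[(st[i].tolist(),(ce[i]+[x0,y0]).round(1).tolist()) for i in range(1,q) if st[i,4]>20])
g=cv2.cvtColor(w,cv2.COLOR_RGB2GRAY)[200:290:5,190:330:3]
for r in g: print(''.join('#' if v<40 else '+' if v<90 else '.' for v in r))
```

```text
scene [([0, 0, 20, 20, 238], [240.8, 166.8])]
wrist [([99, 46, 131, 64, 4221], [305.3, 262.7]), ([0, 56, 69, 54, 1946], [189.0, 272.0]), ([165, 56, 12, 9, 62], [319.9, 240.6]), ([169, 66, 10, 3, 27], [323.3, 247.0])]
...........................+..........+++++++++
...........................+..........+++++++++
...........................+..........++...++++
...........................+.........+.....++++
...........................+.......+......+++++
...........................+.....+......+++++++
........++.............+++++++++#..+#+...++++++
.......+++............+++++++++++#++##...++++..
++++...+++...........++++++++++++#####+...+++..
+++...++++..........+++++++++++++######+...+++.
++....++++..........+++++++++++++#######...++#+
+....+++++..........+++++++++++++#######+...+#+
+++..+++++..........+++++++++++++#######+..####
++++.+####...........+++++++++#####.###++.####+
++++#+###+............+##########+..###########
#########................+####+......##########
########+............................##########
########.............................+#########
```

arm_command:
  commands:
    - [[0,-2,0,0,0.5],[0,-2,0,0,0.5],[0,-2,0,0,0.5],[0,-2,0,0,0.5],[0,-2,0,0,0.5],[0,0,0,0,0.5],[0,0,0,0,0.5],[0,0,0,0,0.5],[0,0,0,0,0.5],[0,0,0,0,0.5]]

```text
time_s: 58.77
tcp_pos: [0.428, 0.0022, 0.06]
orientation: [0.007, 0.707, 0.707, 0.005]
ft_force: [22.5, 3.3, -13.9]
opening: 0.501
finger_force: 11.1
```

Run:
```python
from h import *
w=capture("wrist"); print(observe()['ft_force'])
g=cv2.cvtColor(w,cv2.COLOR_RGB2GRAY)[200:290:5,190:330:3]
for r in g: print(''.join('#' if v<40 else '+' if v<90 else '.' for v in r))
```

```text
[ 22.6568   3.8427 -13.9929]
...........................+..........+++++++++
...........................+..........+++.+++++
...........................+..........+.....+++
...........................+........+......++++
...........................+......++.....++++++
.........................+++++++++......+++++++
........++.............+++++++++++#+#+...+++++.
.......+++............+++++++++++++###....+....
++++...+++...........+++++++++++++####+...+++..
+++...++++...........+++++++++++++#####+...+++.
++....++++...........+++++++++++++######...++++
+....+++++...........+++++++++++++######+...+++
+++..++++++..........++++++++++++#######+..+###
++++.+####.............+++++++####+.####+.+###+
++++#+###+...............+######+...###+#######
#+#######............................##########
########+............................##########
########.............................+#########
```

arm_command:
  commands:
    - [[0,6,0,0,0.5],[0,6,0,0,0.5],[0,5,0,0,0.5],[0,0,0,0,0.5],[0,0,-20,0,0.5],[0,0,-30,0,0.5],[0,0,-30,0,0.5],[0,0,-30,0,0.5],[-30,0,0,0,0.5],[-30,0,0,0,0.5]]

```text
time_s: 59.65
tcp_pos: [0.4371, -0.0566, 0.1703]
orientation: [0.002, 0.705, 0.709, 0.001]
ft_force: [0.1, -0.3, -0.2]
opening: 0.499
finger_force: 0.0
```

arm_command:
  commands:
    - [[-30,0,0,0,0.5],[-30,0,0,0,0.5],[-30,0,0,0,0.5],[-30,0,0,0,0.5],[-30,0,0,0,0.5],[0,0,0,0,0.5],[0,0,0,0,0.5],[0,0,0,0,0.5],[0,0,0,0,0.5],[0,0,0,0,0.5]]

```text
time_s: 60.48
tcp_pos: [0.4366, -0.2054, 0.1683]
orientation: [-0.0, 0.706, 0.709, 0.0]
ft_force: [-0.2, 0.2, -0.2]
opening: 0.499
finger_force: 0.0
```

Run:
```python
from h import *
s=capture("scene"); t=capture("top"); print(observe()['tcp_pos'],observe()['ft_force'])
for g,x0,y0,x1,y1 in((s,230,160,256,184),(t,255,185,285,232)):
    g=cv2.cvtColor(g,cv2.COLOR_RGB2GRAY)[y0:y1,x0:x1]
    q,l,st,ce=cv2.connectedComponentsWithStats((g<45).astype(np.uint8))
    print([(st[i].tolist(),(ce[i]+[x0,y0]).round(1).tolist()) for i in range(1,q) if st[i,4]>10])
r=rect(calibration("top"),t,.38,.63,.1,.38,.014).astype(int); r0=np.load("board.npy").astype(int)
print(cakes(t,calibration("top"))[0], cakes(t,calibration("top"),.55,.69,-.06,.08,.03)[0])
f=cv2.cvtColor(cv2.imread("pics/top0.png"),cv2.COLOR_BGR2RGB)
d=(np.abs(f.astype(int)-t).max(2)>50).astype(np.uint8); q,l,st,ce=cv2.connectedComponentsWithStats(d); print([(ce[i].round().tolist(),int(st[i,4])) for i in range(1,q) if st[i,4]>25])
```

```text
[ 0.4369 -0.2057  0.1684] [-0.1554  1.0715  0.9926]
[([7, 10, 7, 7, 39], [239.7, 172.9])]
[]
[] [(0.622, 0.0043, 79.4, 69.9, 34.5, 3632)]
[([266.0, 162.0], 265), ([322.0, 167.0], 194), ([346.0, 166.0], 233), ([372.0, 166.0], 155), ([384.0, 257.0], 8130), ([323.0, 189.0], 232), ([324.0, 209.0], 149), ([420.0, 210.0], 65), ([453.0, 261.0], 93), ([292.0, 290.0], 65), ([226.0, 340.0], 5214), ([487.0, 349.0], 3338), ([387.0, 368.0], 1487), ([260.0, 378.0], 87)]
```

```bash
python3 -c "
from plant import *
print(job_done())"
```

```text
the job is handed in; nothing more can be done
None
```

The job is handed in: line stopped, three tailless cakes in the reject bin, five whole cakes spaced flat on the serving tray, catch tray empty, and lever pulled back to its stop so the line runs again; my first push on the lever missed and was redone before I touched any cake.

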